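# Mount the cast snowman in its display vial

## Task

Lift the cast snowman on a stick straight out of the open casting mould, then push its stick down into the open glass vial (the one without a stopper) until the snowman's flat base sits on the vial's rim, and let go. The cork pad inside the vial is a tight fit, so dropping the stick in is not enough: it has to be pressed all the way home. Leave the fir tree in the mould, and do not disturb the scissors, tub and spoon.

Things in the scene. Friction and masses are not known exactly. Their poses are not given: they have to be found in the camera images.
- snowman: White plaster snowman cast on a wooden stick: one rigid loose piece, about 60 g. Origin: centre of the cast's flat underside (26 mm across), z up along the stick. The stick (8 mm thick) reaches 66 mm below it. Above: body 36 mm across at 12 mm up, head 24 mm across, flat-topped hat from 37 to 59 mm up. Starts upright in one of the mould's cavities, body half sunk in, stick in the bore beneath.
- hat (a point): Centre of the snowman's hat, on its axis 48 mm above its origin; a good grasp from above. The hat is a straight upright cylinder 26 mm across and 22 mm high; from 25 mm above the snowman's origin up, nothing is wider than the hat.
- stick_tip (a point): Lower end of the snowman's stick, on its axis 66 mm below the snowman's origin. The stick is 8 mm in diameter; its last 6 mm taper to 4 mm.
- mould: Grey casting mould, a fixed block 70 (x) by 160 (y) by 85 (z) mm. Origin: centre of its underside. Two round cavities open at the top at y = +40 and -40 mm, 40 mm across, 14 mm deep (floor 71 mm above the table, casts stand on it), each with a 15 mm bore for the stick from the floor down. One holds the snowman, the other the fir tree.
- fir_tree: White plaster fir tree (a short drum with three stacked cones, 35 mm across, 56 mm high) on a similar stick, in the mould's other cavity; loose, stays there. Origin: centre of the flat underside of the cast.
- vial: Open straight glass vial, outer diameter 21 mm, bore 13 mm, upright in a square wooden foot 64 by 64 by 18 mm; fixed to the table. Its rim is 95 mm above the table. Origin: centre of the foot's underside.
- vial_mouth (a point): Centre of the open vial's mouth, at rim height, 95 mm above the table; z up.
- pad (a joint): Cork pad (11.6 mm across) that slides down inside the open vial with about 4 N of friction and stays where it is pushed. Value in m: 0 = its top is 40 mm below the rim, growing downwards, at most 0.030; about 0.026 when the stick is fully in.
- corked_vial: Second, like vial in a like foot, closed with a cork stopper that stands 17 mm above its rim; fixed, not to be used. Origin: centre of the foot's underside.
- scissors: Scissors with black handles, about 150 mm long, lying on the table; leave alone. Origin: near the pivot.
- tub: White plastic bowl, 90 mm across, 42 mm high; leave alone. Origin: centre of its underside.
- spoon: Metal spoon lying on the table; leave alone. Origin: on its length, at the table.
Mind the look-alikes: they are no part of the job. Several things look just like the mould: the one meant starts farthest from the robot's base. What is shaped like the snowman but blue is not meant.

How it is judged:
On the way:
1. the snowman is lifted until its stick is clear of the mould (z of stick_tip in the frame of mould above 0.085 m), for 0.1 s.
At the end, for the whole second after the job is handed in: The snowman stands upright (within 0.12 rad) with its stick in the open vial, its flat base on the rim (height within 4 mm, centre within 6 mm), at rest and released; the fir tree is still in its cavity (moved less than 20 mm) and scissors, tub and spoon are where they were (within 40 mm) (horizontal distance between snowman and vial_mouth below 0.006 m and horizontal distance between stick_tip and vial_mouth below 0.008 m and z of snowman in the frame of vial_mouth between -0.004 and 0.004 m and angle between snowman's own z axis and vertical below 0.12 rad and linear speed of snowman below 0.02 m/s and distance of fir_tree from where it was at the start of the episode below 0.02 m); the robot touches nothing.
It fails at once if the fir tree is moved out of its cavity (by more than 20 mm) (distance of fir_tree from where it was at the start of the episode above 0.02 m).
It fails at once if the scissors is pushed about (moved more than 40 mm) (distance of scissors from where it was at the start of the episode above 0.04 m).
It fails at once if the tub is pushed about (moved more than 40 mm) (distance of tub from where it was at the start of the episode above 0.04 m).
It fails at once if the spoon is pushed about (moved more than 40 mm) (distance of spoon from where it was at the start of the episode above 0.04 m).
It also fails if it takes over 54 s, if anything falls off the work surface, if the arm or the gripper's body presses on something with over 40 N, if the wrist force passes 120 N, or if a joint passes its speed limit or range.

## Robot

A 6-joint arm with a two-finger parallel gripper is mounted at the origin on the work surface. World frame = base frame: x ahead of the robot, y to its left, z up, the work surface at z = 0. Lengths are in m, angles in rad, forces in N, time in s.
With the tool pointing down it reaches from about 0.35 to 0.8 m from the base axis. Payload 7.3 kg.
Tool frame: the origin (TCP) lies between the finger pads; the fingertips stand 19 mm ahead of it and the grasp point (between the pads) is the TCP; z points along the fingers, y is the line along which they close (so a half turn about z gives the same grasp; the last joint's range is limited). The gripper opens to 85 mm and grips with 20 to 120 N. Pads are 22 mm wide; open, the fingers measure 114 mm over their backs; the gripper's body (76 mm by 85 mm) begins 54 mm behind the grasp point. The pads swing forward as they close: fully open they stand 13 mm farther back than shut.
Start: joints at [1.012, 0.342, 1.524, -0, 1.275, -0.146], TCP at [0.211, 0.481, 0.25] pointing down, gripper open.
Joint ranges: [-2.53, 2.53], [-0.77, 2.02], [0.04, 2.7], [-1, 4.14], [0.28, 2.66], [-3.11, 3.11]. Speed limits (rad/s): [2.57, 2.57, 3.14, 3.14, 3.14, 3.14].

## Interface

Orientations are given as a unit quaternion [w, x, y, z].
In Python, from workcell import read_state, read_camera, finish_job, spot_in, masks_of gives the robot as it stands.
- The arm moves only by the tool servo_tool, never from a script. Its argument "rows" is a list of rows, each an object with "jaw": the opening, from 0 (shut) to 1 (fully open); "dp": the shift along the tool's x, y, z normalised to -1 to 1, where 1 is 0.2 m, a list of three; "turn": the turn, a rotation vector about the tool's x, y, z normalised to -1 to 1, where 1 is 2 rad, a list of three. A call has 1 to 20 rows; each row is the pose to reach, as a shift and turn from the pose commanded when the call began, along the tool's axes at that moment; what a row does not reach only later rows make up. A row lasts 1/10 s, in which the tool goes at most 50 mm and 8.59 degrees, less where a joint would pass 70% of its speed; a pose out of reach is approached as far as the arm can. A call with a number of a shift or a turn outside -1 to 1 is refused whole. A call with a gripper value outside its range is refused whole. The fingers move at their own pace and stop on an object; "force" is the grip in N (left out, the last holds). Time passes only in rows, so rows that repeat a pose let the fingers close. It gives the time, the measured TCP pose, the force, the opening and the grip force at its end, in the units of the state.
- read_state(): the state, without advancing time (a new reading comes with each control period).
- read_camera(name): name is "scene" or "top" or "wrist"; returns a dict with "img" (400x640x3 uint8, red, green, blue), "camera_matrix" (3x3 intrinsics, pixels), "extrinsics" (4x4, takes a point from camera to world coordinates). Camera axes: x right, y up, looking along -z (the intrinsics and any distortion apply to the point x, -y, -z); pixel columns grow to the right and rows downward; lengths in m; the calibration is good to about 2 mm. A picture is of the moment at which its call begins. There is no depth.
- finish_job(): hands the job in; it is judged then, once.
Trained networks look in a picture, given as the dict that the camera call returned (one of the last four; its "shot" number tells which), for a name from the list of things; names that differ only in an ending like _2 or _b are one class to them, and where a whole thing is asked for, a point or a joint stands for the part that bears it (a point fixed in the world has none). Each returns a list of dicts, best first, with "conf" (0 to 1); they miss things now and then, are a little off and sometimes report something else, mostly with a low value. They report only what shows in the picture. A call takes as long as a camera call. They do not tell look-alikes from the thing itself.
- spot_in(thing, picture): "box" ([left, top, width, height] in pixels, round what is visible of it).
- masks_of(thing, picture): "region" (400x640 bool, what is visible of it) and "box" ([left, top, width, height] in pixels, round what is visible of it).
The state is a dict: "clock": time; "q": joint angles; "joint_vel": joint speeds; "joint_torque": joint torques, N m; "tcp_pos": TCP position; "ee_rot": TCP orientation; "ft_force": force on the tool from outside, world axes, zero at the start; "wrist_torque": the same for the moment, N m; "opening": finger opening in m; "gripper_force": force on a finger pad.
Only numpy, scipy, OpenCV 4.12 (cv2) and the standard library are available. Lean on these libraries where they do the work, as an engineer would, in place of code of your own. Each camera call takes 0.05 s, during which the arm holds its last target. There are 200 camera calls.

## Working session

There is one attempt and no reset: what is moved stays moved. The work goes in short steps, Python scripts to look and compute and a tool call to move; the robot and the scene stay as the last step left them, time stands still between calls to the robot, and variables do not carry over. Pictures are saved under pics/ and viewed, at most 10 in all, crops included, and the job is handed in when it is done.

Besides the shell and the picture viewer there is one more tool, called after "Emit:" in YAML: its name, and indented under it one key for each argument. servo_tool: Moves the arm, as the interface text tells. Scaled input: -1 to 1 covers 0.2 m each way for a shift and 2 rad each way for a turn. Its arguments: {"type":"object","properties":{"rows":{"type":"array","items":{"type":"object","properties":{"jaw":{"type":"number"},"dp":{"type":"array","items":{"type":"number"}},"turn":{"type":"array","items":{"type":"number"}}}}},"force":{"type":"number"}},"required":["rows"]}

```bash
mkdir -p pics; cat > h.py <<'E'
import numpy as np, cv2
from workcell import *
def cam(n,save=None):
    p=read_camera(n)
    if save: cv2.imwrite('pics/'+save,p['img'][:,:,::-1])
    return p
def ray(p,uv):
    K=p['camera_matrix'];E=np.array(p['extrinsics'])
    d=np.linalg.inv(K)@[uv[0],uv[1],1]; d=E[:3,:3]@(d*[1,-1,-1])
    return E[:3,3],d/np.linalg.norm(d)
def atz(p,uv,z):
    o,d=ray(p,uv); return o+d*(z-o[2])/d[2]
def proj(p,X):
    E=np.array(p['extrinsics']); c=E[:3,:3].T@(np.array(X)-E[:3,3]); c=c*[1,-1,-1]
    return (p['camera_matrix']@c)[:2]/c[2]
def tri(rs):
    A=0;b=0
    for o,d in rs:
        M=np.eye(3)-np.outer(d,d);A=A+M;b=b+M@o
    x=np.linalg.solve(A,b); return x,[np.linalg.norm((np.eye(3)-np.outer(d,d))@(x-o)) for o,d in rs]
E
python3 - <<'E'
from h import *
np.set_printoptions(precision=3,suppress=True)
for n in ['scene','top']:
    p=cam(n,n+'.png'); print(n,np.array(p['extrinsics'])[:3],p['camera_matrix'][0],[k for k in p])
    for t in ['snowman','hat','mould','fir_tree','vial','corked_vial','scissors','tub','spoon']:
        print(t,[(np.round(r['box']).astype(int).tolist(),round(r['conf'],2)) for r in spot_in(t,p)])
print(read_state())
E
```

```text
scene [[-0.889 -0.373  0.266  0.821]
 [ 0.458 -0.717  0.525  0.475]
 [-0.005  0.589  0.808  0.768]] [390.398   0.    313.888] ['img', 'camera_matrix', 'extrinsics', 'shot']
snowman [([425, 328, 22, 29], 0.93), ([365, 274, 21, 26], 0.79)]
hat [([367, 270, 18, 26], 0.84), ([420, 328, 25, 30], 0.61)]
mould [([341, 230, 56, 99], 0.87), ([393, 181, 67, 86], 0.64)]
fir_tree [([355, 238, 17, 23], 0.74), ([230, 224, 42, 54], 0.57)]
vial [([254, 120, 26, 30], 0.8)]
corked_vial [([310, 161, 30, 46], 0.84)]
scissors [([228, 224, 47, 55], 0.59)]
tub []
spoon [([259, 327, 99, 46], 0.77), ([364, 271, 19, 27], 0.43)]
top [[ 0.032  0.978 -0.205  0.368]
 [-0.999  0.031 -0.009  0.043]
 [-0.002  0.205  0.979  1.134]] [520.947   0.    311.627] ['img', 'camera_matrix', 'extrinsics', 'shot']
snowman [([197, 177, 20, 18], 0.78), ([136, 194, 17, 20], 0.75)]
hat [([199, 176, 15, 19], 0.69), ([134, 193, 20, 21], 0.6)]
mould [([204, 254, 86, 60], 0.87)]
fir_tree [([238, 193, 19, 18], 0.69)]
vial [([422, 185, 39, 38], 0.61)]
corked_vial [([328, 208, 32, 32], 0.62)]
scissors [([283, 115, 63, 28], 0.93), ([424, 186, 41, 36], 0.64), ([196, 174, 22, 21], 0.48)]
tub [([405, 107, 38, 40], 0.74)]
spoon []
{'clock': 1.0, 'q': array([ 1.012,  0.342,  1.524, -0.   ,  1.275, -0.146]), 'joint_vel': array([-0.001, -0.   ,  0.   , -0.   ,  0.001, -0.002]), 'joint_torque': array([  0.001, -43.355, -24.629,   0.   ,  -0.   ,   0.   ]), 'tcp_pos': array([0.211, 0.481, 0.25 ]), 'ee_rot': array([0.   , 0.205, 0.979, 0.   ]), 'ft_force': array([-0.49 ,  0.208, -0.587]), 'wrist_torque': array([0.007, 0.007, 0.028]), 'gripper_force': 0.0, 'opening': 0.08525249136390847}
```

View pics/scene.png

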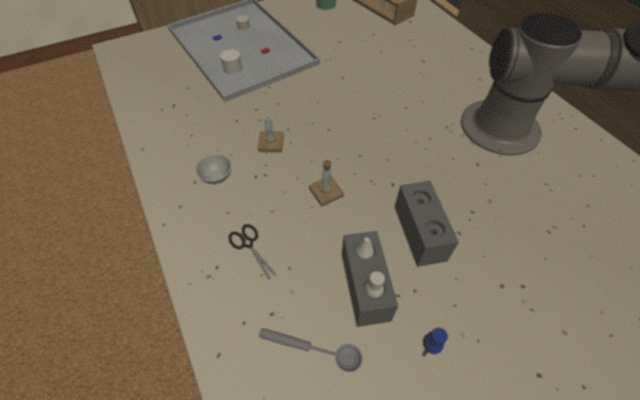

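View pics/top.png

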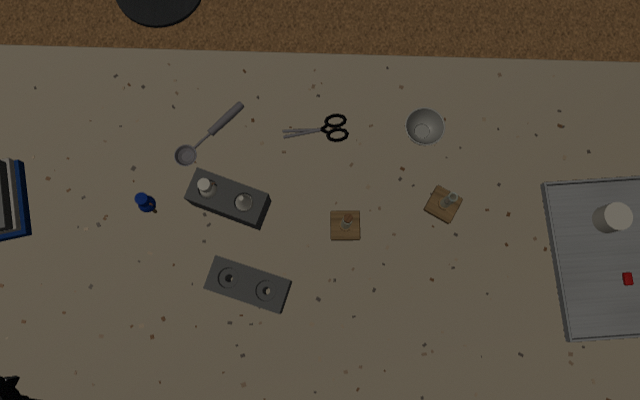

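The scene shows the snowman at (376,284) and the fir at (365,247) in the far mould. The open vial is at (269,130), the corked one at (326,180), and the blue decoy at (435,340). In the top view the snowman is at (206,186), the fir at (244,202), the open vial at (445,203) and the corked one at (345,224).

```bash
python3 - <<'E'
from h import *
np.set_printoptions(precision=4,suppress=True)
s=cam('scene');t=cam('top')
cv2.imwrite('pics/z.png',np.hstack([cv2.resize(a,(400,400),interpolation=cv2.INTER_CUBIC) for a in (s['img'][225:325,330:430,::-1],s['img'][100:160,240:300,::-1])]))
cv2.imwrite('pics/z2.png',np.hstack([cv2.resize(a,(400,400),interpolation=cv2.INTER_CUBIC) for a in (t['img'][160:240,190:270,::-1],t['img'][170:230,415:475,::-1])]))
for n in ['snowman','fir_tree','vial']:
  for p,k in((s,'s'),(t,'t')):
    for r in masks_of(n,p):
      m=r['region'];v,u=np.nonzero(m); print(n,k,round(r['conf'],2),np.round(r['box']),u.mean(),v.mean(),m.sum())
E
```

```text
snowman s 0.73 [349. 326.  63.  24.] 370.9863429438543 337.85128983308044 659
snowman s 0.66 [363. 272.  22.  26.] 374.11136890951275 284.3526682134571 431
snowman t 0.68 [161. 163.  41.  40.] 184.409604519774 178.55649717514123 354
snowman t 0.53 [196. 176.  22.  21.] 206.5379061371841 187.0216606498195 277
fir_tree s 0.65 [357. 237.  16.  25.] 363.94117647058823 248.78676470588235 272
fir_tree t 0.64 [238. 192.  20.  18.] 243.78923766816143 202.12107623318386 223
vial s 0.61 [256. 117.  24.  35.] 269.6483870967742 137.67096774193547 620
vial t 0.96 [423. 184.  39.  37.] 442.74675324675326 203.41558441558442 924
vial t 0.73 [237. 195.  18.  13.] 243.614406779661 201.60169491525423 236
vial t 0.46 [197. 176.  21.  22.] 206.51340996168582 187.46360153256705 261
```

View pics/z.png

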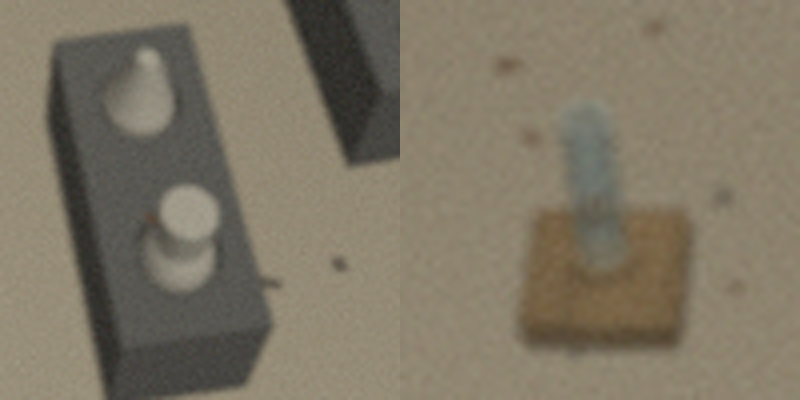

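View pics/z2.png

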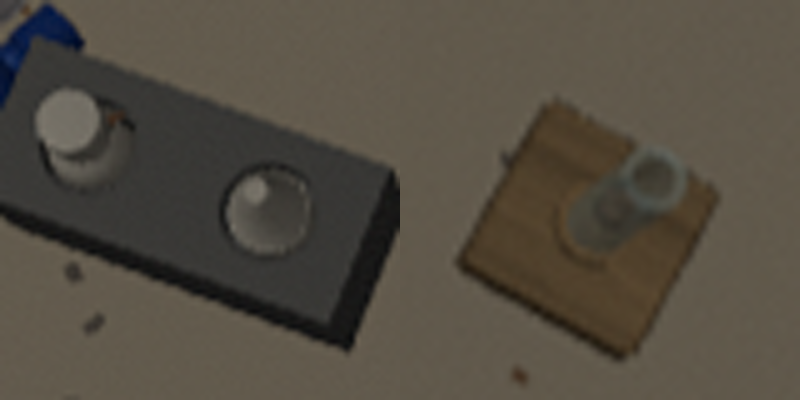

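The crops show the snowman's hat top at scene (377,278) and top (204,184). The vial rim is at scene (267,117) and top (463,196). A blue thing now sits near the mould corner in the top crop, which wasn't there before, so I'll look again.

```bash
python3 - <<'E'
from h import *
np.set_printoptions(precision=4,suppress=True)
s=cam('scene','s2.png');t=cam('top','t2.png')
cv2.imwrite('pics/c2.png',np.hstack([s['img'][100:400,200:500,::-1],t['img'][90:390,60:500,::-1]]))
hat,r=tri([ray(s,(330+189/4,225+212/4)),ray(t,(190+68/5,160+121/5))]); print('hat top',hat,r)
v,r=tri([ray(s,(240+590/4*0+ (588-400)/400*60,100+112/400*60)),ray(t,(415+(655-400)/400*60,170+178/400*60))]); print('rim',v,r)
print('vial z95', atz(t,(415+255*.15,170+178*.15),.095), atz(s,(240+188*.15,100+112*.15),.095))
print('hat z130', atz(t,(203.6,184.2),.130), atz(s,(377.25,278),.130))
for n,uv in (('mouldcavity fir',(190+267/5,160+210/5)),('cav snow',(190+88/5,160+143/5))): print(n,atz(t,uv,.085))
f=[(558,100),(718,197),(630,355),(463,262)]
print('foot',np.mean([atz(t,(415+(u-400)*.15,170+w*.15),.018) for u,w in f],0))
E
```

```text
hat top [0.5931 0.2674 0.1265] [np.float64(0.0007714570063091801), np.float64(0.0007714570063093585)]
rim [ 0.5896 -0.2351  0.0957] [np.float64(0.0011248049310245442), np.float64(0.0011248049310246715)]
vial z95 [ 0.5907 -0.236   0.095 ] [ 0.5886 -0.2348  0.095 ]
hat z130 [0.5928 0.266  0.13  ] [0.5938 0.2691 0.13  ]
mouldcavity fir [0.5681 0.1916 0.085 ]
cav snow [0.5939 0.2671 0.085 ]
foot [ 0.5899 -0.2357  0.018 ]
```

View pics/c2.png

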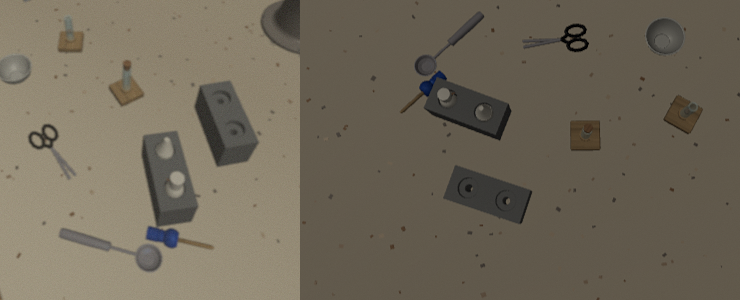

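The blue decoy has toppled over onto the spoon side, clear of the job. The snowman is at about (0.594, 0.267) and the vial mouth at (0.590, -0.235), both at heights that fit. I'm moving now.

Emit:
servo_tool:
  rows:
    - {"jaw": 1,"dp": [-1,-0.1,0],"turn": [0,0,0.745]}
    - {"jaw": 1,"dp": [-1,-0.1,0],"turn": [0,0,0.745]}
    - {"jaw": 1,"dp": [-1,-0.1,0],"turn": [0,0,0.745]}
    - {"jaw": 1,"dp": [-1,-0.1,0],"turn": [0,0,0.745]}
    - {"jaw": 1,"dp": [-1,-0.1,0],"turn": [0,0,0.745]}
    - {"jaw": 1,"dp": [-1,-0.1,0],"turn": [0,0,0.745]}
    - {"jaw": 1,"dp": [-1,-0.1,0],"turn": [0,0,0.745]}
    - {"jaw": 1,"dp": [-1,-0.1,0],"turn": [0,0,0.745]}
    - {"jaw": 1,"dp": [-1,-0.1,0],"turn": [0,0,0.745]}
    - {"jaw": 1,"dp": [-1,-0.1,0],"turn": [0,0,0.745]}
    - {"jaw": 1,"dp": [-1,-0.1,0],"turn": [0,0,0.745]}
    - {"jaw": 1,"dp": [-1,-0.1,0],"turn": [0,0,0.745]}

```text
clock: 2.7
tcp_pos: [0.3858, 0.3824, 0.2503]
ee_rot: [-0.0, 0.813, 0.582, 0.0]
ft_force: [0.3, -0.4, 0.6]
opening: 0.0854
gripper_force: 0.0
```

```bash
cat >> h.py <<'E'
from scipy.spatial.transform import Rotation as Ro
def go(X):
    s=read_state();q=s['ee_rot'];R=Ro.from_quat([q[1],q[2],q[3],q[0]])
    print('tcp',s['tcp_pos'],'clock',s['clock'],'F',s['ft_force'],'op',s['opening'],'q',s['q'])
    print('axes x,y,z',R.as_matrix().T.tolist())
    print('dp for',X,R.inv().apply(np.array(X)-s['tcp_pos'])/0.2)
E
python3 -c "
from h import *
np.set_printoptions(precision=4,suppress=True)
go([.574,.260,.25])"
```

```text
tcp [0.3858 0.3824 0.2503] clock 2.7 F [ 0.329  -0.3959  0.6172] op 0.08538918382635168 q [0.6398 0.3753 1.4739 0.     1.2922 0.968 ]
axes x,y,z [[0.3223344580020795, 0.9466258430418758, 0.00010232186318589583], [0.9466258468161838, -0.3223344621045344, 2.60638372608625e-05], [5.765456465152972e-05, 8.845924752922382e-05, -0.9999999944254564]]
dp for [0.574, 0.26, 0.25] [-0.276   1.0881  0.0015]
```

Emit:
servo_tool:
  rows:
    - {"jaw": 1,"dp": [-0.25,1,0]}
    - {"jaw": 1,"dp": [-0.25,1,0]}
    - {"jaw": 1,"dp": [-0.25,1,0]}
    - {"jaw": 1,"dp": [-0.25,1,0]}
    - {"jaw": 1,"dp": [-0.25,1,0]}
    - {"jaw": 1,"dp": [-0.25,1,0]}
    - {"jaw": 1,"dp": [-0.25,1,0]}

```text
$.rows[0]: bad value
```

```bash
python3 - <<'E'
from h import *
np.set_printoptions(precision=4,suppress=True)
p=cam('wrist','w1.png');print(np.array(p['extrinsics']),proj(p,[.594,.267,.13]))
for n in('hat','snowman'):print(n,[(r['box'],r['conf']) for r in spot_in(n,p)])
go([.594,.267,.25])
E
```

```text
[[ 0.9467  0.3095  0.0895  0.4087]
 [-0.3221  0.9096  0.2626  0.449 ]
 [-0.0001 -0.2774  0.9608  0.374 ]
 [ 0.      0.      0.      1.    ]] [596.8915 253.1129]
hat [([532.8, 217.3, 82.8, 48.6], 0.71), ([480.8, 124.2, 103.4, 52.8], 0.66)]
snowman [([478.7, 123.0, 104.0, 55.2], 0.82), ([536.0, 211.3, 79.3, 55.3], 0.73)]
tcp [0.3858 0.3824 0.2503] clock 2.85 F [-0.5716  0.2371 -0.0078] op 0.08504266289531429 q [0.6398 0.3753 1.474  0.     1.2922 0.9696]
axes x,y,z [[0.32388487492557155, 0.9460964991859866, 4.4971849097195224e-05], [0.9460965002063142, -0.32388487502446467, -5.267876752796055e-06], [9.581781970500571e-06, 4.4253894641865565e-05, -0.9999999989748911]]
dp for [0.594, 0.267, 0.25] [-0.2085  1.1719  0.0014]
```

View pics/w1.png

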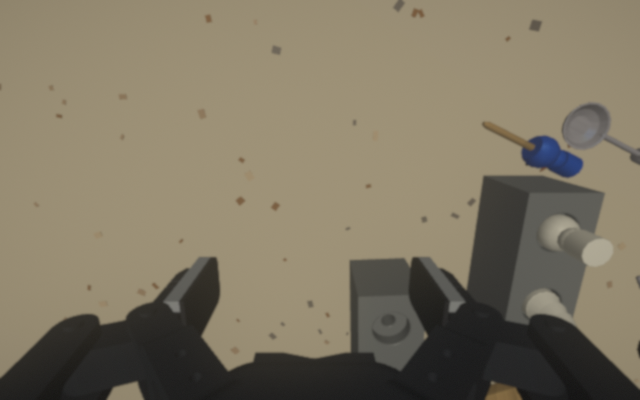

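The wrist view shows the hat top at (597,250) against (597,253) predicted, which agrees. The move was refused because "turn" was missing, so I'm sending it again.

Emit:
servo_tool:
  rows:
    - {"jaw": 1,"dp": [-0.3,1,0],"turn": [0,0,0]}
    - {"jaw": 1,"dp": [-0.3,1,0],"turn": [0,0,0]}
    - {"jaw": 1,"dp": [-0.3,1,0],"turn": [0,0,0]}
    - {"jaw": 1,"dp": [-0.3,1,0],"turn": [0,0,0]}
    - {"jaw": 1,"dp": [-0.3,1,0],"turn": [0,0,0]}
    - {"jaw": 1,"dp": [-0.3,1,0],"turn": [0,0,0]}
    - {"jaw": 1,"dp": [-0.3,1,0],"turn": [0,0,0]}

```text
clock: 3.55
tcp_pos: [0.5544, 0.2611, 0.2501]
ee_rot: [-0.0, 0.814, 0.581, -0.0]
ft_force: [-0.8, 0.6, 0.0]
opening: 0.0856
gripper_force: 0.0
```

```bash
python3 - <<'E'
from h import *
np.set_printoptions(precision=4,suppress=True)
p=cam('wrist','w2.png');print(proj(p,[.594,.267,.13]))
for n in('hat','snowman'):print(n,[(r['box'],r['conf']) for r in spot_in(n,p)])
go([.594,.267,.25])
E
```

```text
[359.6755 181.3333]
hat [([290.2, 60.3, 118.0, 64.8], 0.86), ([332.1, 152.1, 43.0, 43.7], 0.84)]
snowman [([334.8, 151.9, 42.2, 44.5], 0.82)]
tcp [0.5541 0.2618 0.2507] clock 3.7 F [-0.3494  1.1065  0.8818] op 0.08528148662474955 q [0.3162 0.5054 1.2644 0.0003 1.3716 0.6457]
axes x,y,z [[0.323672974633807, 0.9461689573501645, 0.0003311172087856069], [0.9461690149815122, -0.32367296362119596, -8.780425684577103e-05], [2.409602612294648e-05, 0.0003417127082788868, -0.9999999413259018]]
dp for [0.594, 0.267, 0.25] [0.0893 0.1802 0.0033]
```

View pics/w2.png

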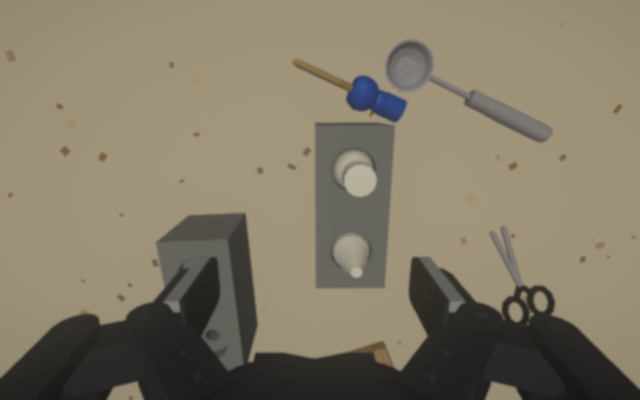

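The hat top is at (360,180) against (359.7,181.3) predicted, so the measurement holds. I'll align, descend and grip.

Emit:
servo_tool:
  rows:
    - {"jaw": 1,"dp": [0.09,0.18,0],"turn": [0,0,0]}
    - {"jaw": 1,"dp": [0.09,0.18,0],"turn": [0,0,0]}
    - {"jaw": 1,"dp": [0.09,0.18,0.2],"turn": [0,0,0]}
    - {"jaw": 1,"dp": [0.09,0.18,0.4],"turn": [0,0,0]}
    - {"jaw": 1,"dp": [0.09,0.18,0.55],"turn": [0,0,0]}
    - {"jaw": 1,"dp": [0.09,0.18,0.67],"turn": [0,0,0]}
    - {"jaw": 1,"dp": [0.09,0.18,0.67],"turn": [0,0,0]}
    - {"jaw": 0.5,"dp": [0.09,0.18,0.67],"turn": [0,0,0]}
    - {"jaw": 0.2,"dp": [0.09,0.18,0.67],"turn": [0,0,0]}
    - {"jaw": 0.1,"dp": [0.09,0.18,0.67],"turn": [0,0,0]}
    - {"jaw": 0,"dp": [0.09,0.18,0.67],"turn": [0,0,0]}
    - {"jaw": 0,"dp": [0.09,0.18,0.67],"turn": [0,0,0]}
    - {"jaw": 0,"dp": [0.09,0.18,0.67],"turn": [0,0,0]}
    - {"jaw": 0,"dp": [0.09,0.18,0.67],"turn": [0,0,0]}
  force: 50

```text
clock: 5.1
tcp_pos: [0.5957, 0.266, 0.1176]
ee_rot: [0.0, 0.814, 0.581, 0.001]
ft_force: [-2.3, -0.2, 6.1]
opening: 0.0247
gripper_force: 48.9
```

Emit:
servo_tool:
  rows:
    - {"jaw": 0,"dp": [0,0,-0.05],"turn": [0,0,0]}
    - {"jaw": 0,"dp": [0,0,-0.12],"turn": [0,0,0]}
    - {"jaw": 0,"dp": [0,0,-0.22],"turn": [0,0,0]}
    - {"jaw": 0,"dp": [0,0,-0.32],"turn": [0,0,0]}
    - {"jaw": 0,"dp": [0,0,-0.42],"turn": [0,0,0]}
    - {"jaw": 0,"dp": [0,0,-0.52],"turn": [0,0,0]}
    - {"jaw": 0,"dp": [0,0,-0.62],"turn": [0,0,0]}
    - {"jaw": 0,"dp": [0,0,-0.7],"turn": [0,0,0]}
    - {"jaw": 0,"dp": [0,0,-0.75],"turn": [0,0,0]}
    - {"jaw": 0,"dp": [0,0,-0.75],"turn": [0,0,0]}
    - {"jaw": 0,"dp": [0,0,-0.75],"turn": [0,0,0]}

```text
clock: 6.2
tcp_pos: [0.595, 0.2656, 0.266]
ee_rot: [-0.0, 0.814, 0.581, -0.0]
ft_force: [-0.5, -0.4, -0.7]
opening: 0.0247
gripper_force: 49.0
```

```bash
python3 - <<'E'
from h import *
np.set_printoptions(precision=4,suppress=True)
s=cam('scene');t=cam('top')
b=t['img'][110:260,140:290,::-1]
cv2.imwrite('pics/l.png',np.hstack([cv2.resize(a,(400,400),interpolation=cv2.INTER_CUBIC) for a in (s['img'][190:310,320:440,::-1],t['img'][130:230,160:260,::-1])]))
go([.590,-.2355,.27])
E
```

```text
tcp [0.5948 0.2656 0.2652] clock 6.3 F [-0.1613 -0.7741 -0.2869] op 0.02462547135372949 q [0.3024 0.5751 1.106  0.     1.4625 0.6344]
axes x,y,z [[0.3259548016281191, 0.9453846341236973, -0.001166558346812806], [0.9453833261882569, -0.32595641004478404, -0.0016689265844948278], [-0.001958024719296835, -0.0005588501763216587, -0.9999979269106907]]
dp for [0.59, -0.2355, 0.27] [-2.3765  0.7939 -0.0227]
```

View pics/l.png

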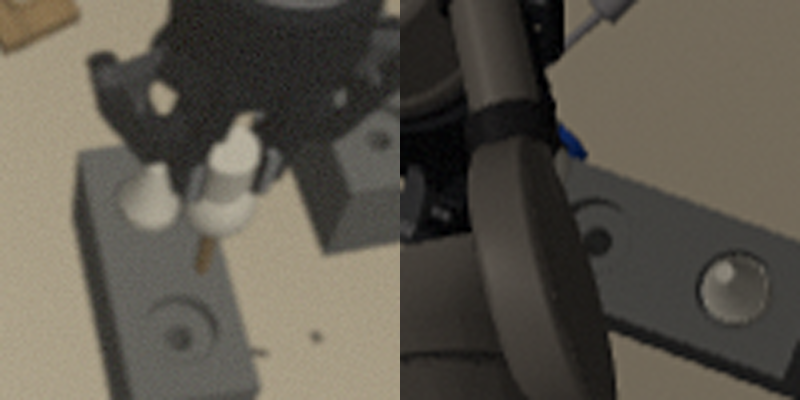

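The snowman is lifted clear and the fir is still in its cavity. Next I carry it to near the vial.

Emit:
servo_tool:
  rows:
    - {"jaw": 0,"dp": [-0.2,0.066,0],"turn": [0,0,0]}
    - {"jaw": 0,"dp": [-0.4,0.133,0],"turn": [0,0,0]}
    - {"jaw": 0,"dp": [-0.6,0.2,0],"turn": [0,0,0]}
    - {"jaw": 0,"dp": [-0.8,0.266,0],"turn": [0,0,0]}
    - {"jaw": 0,"dp": [-1,0.333,0],"turn": [0,0,0]}
    - {"jaw": 0,"dp": [-1,0.333,0],"turn": [0,0,0]}

```text
clock: 6.9
tcp_pos: [0.5927, 0.05, 0.2654]
ee_rot: [0.0, 0.816, 0.578, -0.001]
ft_force: [0.1, 0.6, 0.1]
opening: 0.0247
gripper_force: 49.0
```

Emit:
servo_tool:
  rows:
    - {"jaw": 0,"dp": [-0.2,0.066,0],"turn": [0,0,0]}
    - {"jaw": 0,"dp": [-0.4,0.133,0],"turn": [0,0,0]}
    - {"jaw": 0,"dp": [-0.6,0.2,0],"turn": [0,0,0]}
    - {"jaw": 0,"dp": [-0.8,0.266,0],"turn": [0,0,0]}
    - {"jaw": 0,"dp": [-1,0.333,0],"turn": [0,0,0]}
    - {"jaw": 0,"dp": [-1,0.333,0],"turn": [0,0,0]}

```text
clock: 7.5
tcp_pos: [0.5903, -0.1602, 0.265]
ee_rot: [-0.0, 0.816, 0.578, -0.001]
ft_force: [0.3, 0.1, -1.1]
opening: 0.0248
gripper_force: 49.1
```

```bash
python3 - <<'E'
from h import *
np.set_printoptions(precision=4,suppress=True)
go([.590,-.2355,.265])
p=cam('wrist','w3.png'); print(proj(p,[.59,-.2355,.095]))
for n in('vial','snowman','hat'):print(n,[(r['box'],r['conf']) for r in spot_in(n,p)])
E
```

```text
tcp [ 0.5903 -0.1602  0.265 ] clock 7.5 F [ 0.345   0.11   -1.0755] op 0.024809154683787624 q [-0.3896  0.4953  1.2419 -0.0014  1.4054 -0.0523]
axes x,y,z [[0.3306961176183004, 0.9437363184372867, -0.0013561174799811425], [0.9437360667036339, -0.3306976628654047, -0.0011367401258699965], [-0.0015212478226091742, -0.0009039014301793013, -0.9999984343824079]]
dp for [0.59, -0.2355, 0.265] [-0.3557  0.123   0.0005]
[338.4901 258.3985]
vial [([309.1, 201.8, 56.8, 47.0], 0.91)]
snowman [([280.0, 203.9, 68.4, 120.4], 0.79)]
hat [([278.5, 206.6, 66.7, 113.2], 0.8)]
```

View pics/w3.png

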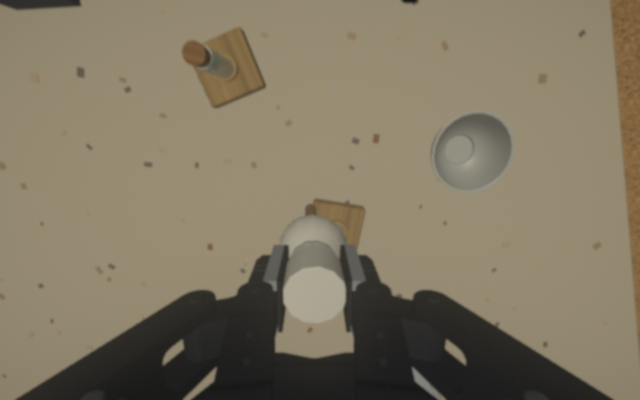

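Wrist view: the hat top is at (315,291) and the stick tip at (311,210), and the snowman hides the vial mouth. I'll step 80 mm past it to see the mouth unobstructed.

Emit:
servo_tool:
  rows:
    - {"jaw": 0,"dp": [-0.2,0.03,0],"turn": [0,0,0]}
    - {"jaw": 0,"dp": [-0.4,0.06,0],"turn": [0,0,0]}
    - {"jaw": 0,"dp": [-0.6,0.1,0],"turn": [0,0,0]}
    - {"jaw": 0,"dp": [-0.75,0.12,0],"turn": [0,0,0]}
    - {"jaw": 0,"dp": [-0.75,0.12,0],"turn": [0,0,0]}
    - {"jaw": 0,"dp": [-0.75,0.12,0],"turn": [0,0,0]}

```text
clock: 8.3
tcp_pos: [0.5649, -0.3043, 0.266]
ee_rot: [-0.0, 0.814, 0.581, 0.0]
ft_force: [-0.5, 0.9, -0.3]
opening: 0.0246
gripper_force: 49.1
```

```bash
python3 - <<'E'
from h import *
np.set_printoptions(precision=4,suppress=True)
go([.590,-.2355,.265])
p=cam('wrist','w4.png'); s=read_state(); T=s['tcp_pos']; q=s['ee_rot'];R=Ro.from_quat([q[1],q[2],q[3],q[0]]).as_matrix()
print('rim pred',proj(p,[.59,-.2355,.095]), 'foot',proj(p,[.59,-.2355,.018]))
for d in(-.0124,.0356,.0476,.1136):print('axis',d,proj(p,T+R@[0,0,d]))
for n in('vial','snowman','hat'):print(n,[(np.round(r['box']),r['conf']) for r in spot_in(n,p)])
im=p['img']
cv2.imwrite('pics/w4c.png',np.vstack([cv2.resize(im[50:150,260:420,::-1],(480,300),interpolation=cv2.INTER_CUBIC),cv2.resize(im[200:330,220:412,::-1],(480,300),interpolation=cv2.INTER_CUBIC)]))
E
```

```text
tcp [ 0.5649 -0.3043  0.266 ] clock 8.3 F [-0.5383  0.8725 -0.2724] op 0.024606714158303063 q [-0.6138  0.5539  1.1403  0.0008  1.4481 -0.2825]
axes x,y,z [[0.3254057205045749, 0.9455740314479488, 0.0009317264471362673], [0.9455744744134227, -0.32540537530716945, -0.0005050336425506715], [-0.00017435790318948814, 0.0010453575818812125, -0.9999994384132663]]
dp for [0.59, -0.2355, 0.265] [0.3661 0.0067 0.0055]
rim pred [315.3574 108.3599] foot [315.1092 109.0596]
axis -0.0124 [313.3364 296.452 ]
axis 0.0356 [313.53  246.919]
axis 0.0476 [313.5633 238.4197]
axis 0.1136 [313.6906 205.845 ]
vial [(array([281.,  74.,  68.,  68.]), 0.75)]
snowman [(array([280., 204.,  66., 120.]), 0.61)]
hat [(array([278., 205.,  68., 119.]), 0.72)]
```

View pics/w4c.png

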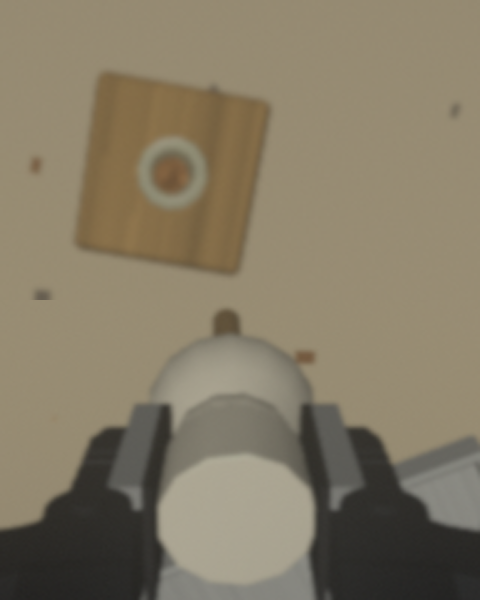

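The rim is at wrist pixel (317.3,107.3), the hat top at (314.8,295) and the stick tip at (310.4,204), so there is a slight apparent tilt. I'll lower the tip to rim height beside the vial, so both are at the same depth and calibration error cancels.

Emit:
servo_tool:
  rows:
    - {"jaw": 0,"dp": [0,0,0.1],"turn": [0,0,0]}
    - {"jaw": 0,"dp": [0,0,0.2],"turn": [0,0,0]}
    - {"jaw": 0,"dp": [0,0,0.25],"turn": [0,0,0]}
    - {"jaw": 0,"dp": [0,0,0.25],"turn": [0,0,0]}
    - {"jaw": 0,"dp": [0,0,0.25],"turn": [0,0,0]}

```text
clock: 9.0
tcp_pos: [0.565, -0.3052, 0.217]
ee_rot: [0.0, 0.814, 0.581, 0.0]
ft_force: [-0.1, 0.7, 0.3]
opening: 0.025
gripper_force: 49.1
```

```bash
python3 - <<'E'
from h import *
np.set_printoptions(precision=4,suppress=True,linewidth=200)
p=cam('wrist','w5.png'); s=read_state(); T=s['tcp_pos']; q=s['ee_rot'];R=Ro.from_quat([q[1],q[2],q[3],q[0]]).as_matrix()
print(T,R.T); rp=proj(p,[.59,-.2355,.095]); print('rim pred',rp)
im=p['img']; r0,c0=int(rp[1])-40,int(rp[0])-45
print('vial',[(np.round(r['box']),r['conf']) for r in spot_in('vial',p)])
g=cv2.resize(im[r0:r0+80,c0:c0+90,2],None,fx=4,fy=4,interpolation=cv2.INTER_CUBIC)  # blue: glass bright vs wood
h=cv2.HoughCircles(cv2.GaussianBlur(g,(0,0),2),cv2.HOUGH_GRADIENT,1.5,200,param1=60,param2=15,minRadius=25,maxRadius=90)
print('circ',[(c0+c[0]/4-.4,r0+c[1]/4-.4,c[2]/4) for c in h[0][:3]] if h is not None else None)
# glass: blue/red ratio higher than wood
a=im.astype(float); ratio=a[:,:,2]/a[:,:,0]; x,y=np.round(rp).astype(int)
print('B/R row',np.round(ratio[y,x-25:x+30],2)); print('B/R col',np.round(ratio[y-25:y+30,x],2),x,y)
print('stick'); 
for r in range(198,216,2): print(r,im[r,298:326,0])
for d in(.1076,.1136):print(proj(p,T+R@[0,0,d]))
E
```

```text
[ 0.5651 -0.3055  0.2174] [[ 0.3255  0.9455 -0.0004]
 [ 0.9455 -0.3255  0.0018]
 [ 0.0016 -0.001  -1.    ]]
rim pred [314.8089 106.2844]
vial [(array([279.,  70.,  76.,  75.]), 0.96)]
circ None
B/R row [0.55 0.55 0.54 0.54 0.55 0.54 0.54 0.54 0.54 0.54 0.54 0.55 0.58 0.68 0.76 0.8  0.81 0.8  0.77 0.69 0.59 0.53 0.5  0.51 0.5  0.51 0.51 0.52 0.51 0.51 0.51 0.5  0.54 0.6  0.69 0.75 0.79 0.82 0.82
 0.82 0.78 0.69 0.59 0.55 0.54 0.55 0.54 0.54 0.55 0.55 0.55 0.55 0.55 0.55 0.55]
B/R col [0.54 0.54 0.54 0.54 0.54 0.54 0.54 0.54 0.55 0.6  0.71 0.79 0.82 0.82 0.81 0.79 0.76 0.72 0.68 0.59 0.53 0.51 0.51 0.5  0.5  0.51 0.5  0.5  0.52 0.52 0.52 0.55 0.62 0.73 0.8  0.83 0.83 0.81 0.76
 0.67 0.59 0.54 0.55 0.54 0.54 0.55 0.55 0.54 0.55 0.54 0.54 0.54 0.54 0.55 0.55] 315 106
stick
198 [152 152 152 153 152 152 152 152 152 152 152 152 152 152 153 152 153 153 152 152 153 152 152 152 153 152 153 152]
200 [152 152 152 152 152 152 153 152 153 153 152 152 152 152 152 152 153 152 152 153 152 153 152 152 153 152 153 152]
202 [152 152 152 152 152 153 152 152 151 150 150 149 148 148 149 150 152 152 153 152 152 152 153 152 152 152 152 152]
204 [152 152 152 152 152 152 152 149 143 133 124 118 114 116 122 132 142 149 151 152 152 152 152 152 152 152 152 152]
206 [152 152 152 152 153 152 147 135 119 105  99  97  96  95  96 101 114 133 146 151 152 153 151 152 152 152 152 152]
208 [152 152 152 152 152 149 139 120 104  97  97  95  96  95  93  92  97 116 136 149 152 153 152 153 152 152 152 152]
210 [152 153 152 152 152 148 137 118 101  96  95  96  96  95  94  92  94 110 132 147 152 152 152 152 152 152 153 152]
212 [152 152 152 152 151 148 138 117 101  95  95  96  97  96  95  92  93 106 128 145 151 152 152 152 153 152 152 152]
214 [152 152 152 151 150 146 136 118 103  99 101 103 105 106 106 104 102 106 123 139 145 148 149 150 150 151 152 152]
[314.0412 209.2934]
[314.0469 207.0133]
```

```bash
python3 - <<'E'
from h import *
np.set_printoptions(precision=4,suppress=True,linewidth=200)
p=cam('wrist'); s=read_state(); T=s['tcp_pos']; q=s['ee_rot'];R=Ro.from_quat([q[1],q[2],q[3],q[0]]).as_matrix()
rim=atz(p,(317,105.3),.095); tip=atz(p,(310.1,205.9),T[2]-.1136); hat=atz(p,(314.8,294.9),T[2]+.0124)
print(rim,tip,hat,'tip-hat in tool',R.T@(tip-hat),'rim-tip in tool',R.T@(rim-tip),'rim-tcp',R.T@(rim-T),T)
# stick/hat in scene view
s=cam('scene')
for d in(-.0124,.0356,.09,.1136):print('scene axis',proj(s,T+R@[0,0,d]))
im=s['img'];u,v=np.round(proj(s,T+R@[0,0,.1])).astype(int)
for r in range(v-14,v+10,2): print(r,u-10,im[r,u-10:u+11,2])
h=np.round(proj(s,T+R@[0,0,-.0124])).astype(int); print('hat',h)
for r in range(h[1]-10,h[1]+12,2): print(r,h[0]-12,im[r,h[0]-12:h[0]+13,2])
E
```

```text
[ 0.592  -0.2358  0.095 ] [ 0.5629 -0.3043  0.1039] [ 0.566  -0.3047  0.2299] tip-hat in tool [-0.0007 -0.0033  0.126 ] rim-tip in tool [0.0743 0.0052 0.0089] rim-tcp [0.0748 0.0025 0.1225] [ 0.565  -0.3056  0.2175]
scene axis [259.7354  51.676 ]
scene axis [262.0041  69.1533]
scene axis [264.3616  87.3149]
scene axis [265.3208  94.7045]
76 255 [120 122 119 115 105  95  92  86  74  72  81  97 110 120 117 113 111 117 121 111 107]
78 255 [119 121 122 118 121 120 114  99  74  58  70  97 120 125 121 109 101 100  95  91  91]
80 255 [120 122 123 121 122 121 111 106  76  57  62  81  92  95  93  95  90  95  96  98  93]
82 255 [119 119 120 115 118 114 103 101  81  62  54  65  86  93  95  93  93 104  99  95 101]
84 255 [110 100  97  95  92  93  94  86  80  59  59  69  92  96 100 105 109 106 106 112 113]
86 255 [ 94  94  93  93  91  98  95  98  90  75  61  66  83  87  95  99 104 107 108 109 111]
88 255 [ 93  95 102  99  93 102 105 109 105  92  64  59  78  92 100 101 108 113 107 112 108]
90 255 [ 97 104 105 107 108 107 112 111 107  94  66  66  72  95 111 108 110 109 109 111 108]
92 255 [105 111 
[... 868 characters left out ...]
5 136 119 109  82  64  56  51  42  49  79 109]
52 248 [ 91  64  39  41  63  70  85 115 134 141 138 139 137 137 142 142 137 113  85  80  65  48  56  81 107]
54 248 [109  87  54  46  71  77  82 103 122 137 135 139 138 136 134 126 113  91  75  71  65  47  49  78 103]
56 248 [111  91  60  50  62  70  70  64  79  97 105 110 109 114 107 104 101  88  74  73  68  57  48  75 105]
58 248 [117  99  69  47  54  69  69  66  72  89  94  95 104 106 107 105 106  92  75  77  77  61  50  65  98]
60 248 [121 108  87  53  50  72  78  69  73  84  94 100 104 103 105 109 101  94  79  70  76  63  48  62  97]
62 248 [121 118 102  68  50  63  77  72  71  84  94 103 106 104 107 101 109  94  77  78  75  81  88 100 115]
```

The scene camera confirms a tilt of about 0.024 rad. I'll raise, straighten the tilt, align over the mouth and enter by about 9 mm, checking the force.

Emit:
servo_tool:
  rows:
    - {"jaw": 0,"dp": [0,0,-0.1],"turn": [0,0,0]}
    - {"jaw": 0,"dp": [0.1,0.012,-0.1],"turn": [-0.012,0,0]}
    - {"jaw": 0,"dp": [0.25,0.012,-0.1],"turn": [-0.012,0,0]}
    - {"jaw": 0,"dp": [0.37,0.012,-0.1],"turn": [-0.012,0,0]}
    - {"jaw": 0,"dp": [0.37,0.012,-0.1],"turn": [-0.012,0,0]}
    - {"jaw": 0,"dp": [0.37,0.012,-0.1],"turn": [-0.012,0,0]}
    - {"jaw": 0,"dp": [0.37,0.012,-0.05],"turn": [-0.012,0,0]}
    - {"jaw": 0,"dp": [0.37,0.012,0],"turn": [-0.012,0,0]}
    - {"jaw": 0,"dp": [0.37,0.012,0.03],"turn": [-0.012,0,0]}
    - {"jaw": 0,"dp": [0.37,0.012,0.06],"turn": [-0.012,0,0]}
    - {"jaw": 0,"dp": [0.37,0.012,0.09],"turn": [-0.012,0,0]}
    - {"jaw": 0,"dp": [0.37,0.012,0.09],"turn": [-0.012,0,0]}

```text
clock: 10.4
tcp_pos: [0.5905, -0.2362, 0.1971]
ee_rot: [0.009, 0.814, 0.58, 0.007]
ft_force: [-0.4, 0.3, -0.2]
opening: 0.0247
gripper_force: 49.1
```

Emit:
servo_tool:
  rows:
    - {"jaw": 0,"dp": [0,-0.001,0.04],"turn": [0,0,0]}
    - {"jaw": 0,"dp": [0,-0.002,0.08],"turn": [0,0,0]}
    - {"jaw": 0,"dp": [0,-0.003,0.12],"turn": [0,0,0]}
    - {"jaw": 0,"dp": [0,-0.004,0.16],"turn": [0,0,0]}
    - {"jaw": 0,"dp": [0,-0.004,0.18],"turn": [0,0,0]}
    - {"jaw": 0,"dp": [0,-0.004,0.18],"turn": [0,0,0]}
  force: 80

```text
clock: 11.0
tcp_pos: [0.5908, -0.2362, 0.1616]
ee_rot: [0.009, 0.814, 0.581, 0.007]
ft_force: [-0.1, 0.1, -0.4]
opening: 0.024
gripper_force: 78.9
```

Emit:
servo_tool:
  rows:
    - {"jaw": 0,"dp": [0,0,0.02],"turn": [0,0,0]}
    - {"jaw": 0,"dp": [0,-0.001,0.04],"turn": [0,0,0]}

```text
clock: 11.2
tcp_pos: [0.5913, -0.2365, 0.1549]
ee_rot: [0.01, 0.814, 0.581, 0.007]
ft_force: [-0.9, 0.5, 2.6]
opening: 0.0239
gripper_force: 79.0
```

```bash
python3 - <<'E'
from h import *
np.set_printoptions(precision=4,suppress=True,linewidth=200)
p=cam('wrist','w6.png'); go([.592,-.2358,.1426])
for n in('vial','snowman'):print(n,[(np.round(r['box']),round(r['conf'],2)) for r in spot_in(n,p)])
s=cam('scene','s6.png')
for n in('vial','snowman'):print(n,[(np.round(r['box']),round(r['conf'],2)) for r in spot_in(n,s)])
im=s['img'];
for z in(.03,.06,.09,.1):print(z,proj(s,[.5915,-.236,z]))
for r in range(104,140,2): print(r,255,[ (int(a),int(b)) for a,b in im[r,255:283,(0,2)].reshape(2,-1).T] if 0 else im[r,255:283,0]-0, np.round(im[r,262:274,2]/im[r,262:274,0],1))
E
```

```text
tcp [ 0.5912 -0.2364  0.1541] clock 11.25 F [ 0.9654 -0.4696  2.503 ] op 0.02380406812439226 q [-0.5026  0.6142  1.3488  0.0046  1.154  -0.1724]
axes x,y,z [[0.32595800417318, 0.945384249609526, -1.0279639142348612e-05], [0.9450909361050149, -0.3258566020514486, 0.024911792220369447], [0.02354786630640115, -0.008129913266308441, -0.9996896530937482]]
dp for [0.592, -0.2358, 0.1426] [0.0041 0.0013 0.0575]
vial [(array([268., 153.,  85.,  76.]), 0.93), (array([282., 214.,  66., 112.]), 0.73)]
snowman [(array([280., 212.,  68., 111.]), 0.92), (array([446.,   0., 134., 137.]), 0.45)]
vial [(array([256., 122.,  24.,  30.]), 0.77)]
snowman [(array([347., 327.,  64.,  23.]), 0.86), (array([261.,  92.,  15.,  28.]), 0.76), (array([255., 121.,  27.,  30.]), 0.7), (array([354., 237.,  19.,  23.]), 0.17)]
0.03 [269.4675 135.4099]
0.06 [268.3372 127.097 ]
0.09 [267.1511 118.3739]
0.1 [266.7427 115.3697]
104 255 [ 96  78  72  79  75  74  87 106 112 122 124 123 127 129 120 102  90  95 111 118 134 131 126 123 134 142 138 140] [0.9 0.9 0.9 0.9 0.9 0.9 0.9 0.8 0.9 0.9 0.9 0.9]
106 255 [138 134 127 10
[... 2200 characters left out ...]
0.9 0.9 0.8]
132 255 [143 144 143 141 136 120 119 120 123 122 110  99 102 101 101 102 102 101 112 120 128 127 122 123 123 123 120 119] [0.6 0.6 0.6 0.7 0.8 0.8 0.9 0.8 0.8 0.8 0.8 0.7]
134 255 [143 142 140 137 125 114 120 119 121 120 110 105  99  95  99 104  95 100 112 122 127 122 128 129 125 123 119 114] [0.6 0.6 0.6 0.6 0.7 0.8 0.8 0.8 0.8 0.8 0.8 0.7]
136 255 [148 143 149 137 132 122 116 125 121 117 122 111 101 101 102 110 109 110 110 121 124 125 125 128 122 119 119 109] [0.6 0.6 0.6 0.6 0.7 0.8 0.8 0.8 0.8 0.8 0.8 0.8]
138 255 [145 144 136 131 128 119 117 119 121 121 120 112 114 113 115 111 114 116 120 116 117 115 126 123 122 117 108 107] [0.6 0.6 0.6 0.6 0.6 0.7 0.8 0.8 0.8 0.8 0.8 0.7]
```

The stick is in the bore and the pad friction shows as 2.5 N. Next I press home.

Emit:
servo_tool:
  rows:
    - {"jaw": 0,"dp": [0,0,0.02],"turn": [0,0,0]}
    - {"jaw": 0,"dp": [0,-0.001,0.035],"turn": [0,0,0]}
    - {"jaw": 0,"dp": [0,-0.001,0.045],"turn": [0,0,0]}
    - {"jaw": 0,"dp": [0,-0.001,0.053],"turn": [0,0,0]}
    - {"jaw": 0,"dp": [0,-0.001,0.058],"turn": [0,0,0]}
    - {"jaw": 0,"dp": [0,-0.001,0.058],"turn": [0,0,0]}

```text
clock: 12.1
tcp_pos: [0.5912, -0.2363, 0.1425]
ee_rot: [0.01, 0.814, 0.58, 0.007]
ft_force: [0.3, 0.7, 2.3]
opening: 0.0242
gripper_force: 78.8
```

Not seated yet, since the force is only pad friction. I'll press in fine steps.

Emit:
servo_tool:
  rows:
    - {"jaw": 0,"dp": [0,0,0.005],"turn": [0,0,0]}
    - {"jaw": 0,"dp": [0,0,0.01],"turn": [0,0,0]}
    - {"jaw": 0,"dp": [0,0,0.01],"turn": [0,0,0]}

```text
clock: 12.4
tcp_pos: [0.5912, -0.2364, 0.1415]
ee_rot: [0.01, 0.814, 0.581, 0.007]
ft_force: [-1.8, 0.1, 8.2]
opening: 0.024
gripper_force: 79.7
```

Emit:
servo_tool:
  rows:
    - {"jaw": 0,"dp": [0,0,0.005],"turn": [0,0,0]}
    - {"jaw": 0,"dp": [0,0,0.01],"turn": [0,0,0]}
    - {"jaw": 0,"dp": [0,0,0.01],"turn": [0,0,0]}

```text
clock: 12.7
tcp_pos: [0.5912, -0.2364, 0.1415]
ee_rot: [0.011, 0.814, 0.581, 0.007]
ft_force: [-4.8, 2.2, 19.4]
opening: 0.0237
gripper_force: 80.8
```

It is seated: the tool has stopped and the force has risen to 19 N. I'll unload, open and retreat.

Emit:
servo_tool:
  rows:
    - {"jaw": 0,"dp": [0,0,-0.015],"turn": [0,0,0]}
    - {"jaw": 0.4,"dp": [0,0,-0.015],"turn": [0,0,0]}
    - {"jaw": 0.7,"dp": [0,0,-0.015],"turn": [0,0,0]}
    - {"jaw": 1,"dp": [0,0,-0.015],"turn": [0,0,0]}
    - {"jaw": 1,"dp": [0,0,-0.015],"turn": [0,0,0]}
    - {"jaw": 1,"dp": [0,0,-0.015],"turn": [0,0,0]}
    - {"jaw": 1,"dp": [0,0,-0.1],"turn": [0,0,0]}
    - {"jaw": 1,"dp": [0,0,-0.25],"turn": [0,0,0]}
    - {"jaw": 1,"dp": [0,0,-0.45],"turn": [0,0,0]}
    - {"jaw": 1,"dp": [-0.2,0,-0.6],"turn": [0,0,0]}
    - {"jaw": 1,"dp": [-0.4,0,-0.6],"turn": [0,0,0]}
    - {"jaw": 1,"dp": [-0.4,0,-0.6],"turn": [0,0,0]}

```text
clock: 13.9
tcp_pos: [0.5609, -0.3155, 0.2596]
ee_rot: [0.011, 0.815, 0.579, 0.007]
ft_force: [0.4, 0.4, -0.2]
opening: 0.0851
gripper_force: 0.0
```

```bash
python3 - <<'E'
from h import *
np.set_printoptions(precision=4,suppress=True,linewidth=200)
go([.592,-.2358,.1426])
for c in('wrist','scene','top'):
  p=cam(c,c+'_end.png'); print(c,'pred hat top',proj(p,[.5915,-.236,.154]),'base',proj(p,[.5915,-.236,.095]),'body',proj(p,[.5915,-.236,.107]))
  for n in('snowman','fir_tree'):print(n,[(np.round(r['box']),round(r['conf'],2)) for r in spot_in(n,p)])
p=cam('wrist');im=p['img']; u,v=proj(p,[.5915,-.236,.154])
m=(im.min(2)>150).astype(np.uint8); n,l,st,ce=cv2.connectedComponentsWithStats(m)
print([ (st[i],ce[i]) for i in range(1,n) if st[i][4]>80])
u,v=int(u),int(v); print(im[v,u-30:u+32,2],u,v); print(im[v-30:v+40,u,2])
E
```

```text
tcp [ 0.5609 -0.3155  0.2596] clock 13.9 F [ 0.4292  0.355  -0.2429] op 0.08505716590087431 q [-0.6339  0.5454  1.1727  0.0054  1.3979 -0.2982]
axes x,y,z [[0.33022352333786126, 0.9438997469336062, -0.0023858694438610006], [0.9436024011121759, -0.330053626236603, 0.02605978555946014], [0.023810360133045043, -0.010856866340841459, -0.9996575389620146]]
dp for [0.592, -0.2358, 0.1426] [ 0.429 -0.     0.584]
wrist pred hat top [313.4703  88.2549] base [311.7654  92.8899] body [312.0523  92.1101]
snowman [(array([290.,  67.,  44.,  46.]), 0.88)]
fir_tree []
scene pred hat top [264.4144  98.2462] base [266.9478 116.878 ] body [266.4527 113.237 ]
snowman [(array([346., 325.,  64.,  23.]), 0.65), (array([260.,  97.,  13.,  24.]), 0.57)]
fir_tree [(array([356., 240.,  17.,  21.]), 0.84), (array([229., 224.,  47.,  55.]), 0.58)]
top pred hat top [461.3415 190.0902] base [453.2564 196.3075] body [454.8287 195.0984]
snowman [(array([444., 182.,  25.,  22.]), 0.69), (array([159., 160.,  46.,  42.]), 0.58)]
fir_tree [(array([420., 184.,  38.,  37.]), 0.7), (array([239., 195.,  16.,  16.]), 0.55)]
[]
[ 68  67  66  68  69  71  78  91 105 115 118 121 129 139 145 145 145 146 146 145 145 146 145 145 146 146 145 145 145 145 145 145 146 145 145 144 145 144 143 144 144 143 144 144 143 143 144 141 133
 113  88  72  68  68  69  69  68  73  89 104 110 111] 314 97
[110 110 108  99  85  74  69  72  82 103 127 143 149 150 148 148 148 148 148 148 147 148 147 147 147 146 146 146 145 146 145 145 144 145 144 144 144 144 144 143 143 143 143 142 142 142 142 139 131
 113  98  90  87  84  80  74  70  68  69  69  68  69  68  68  66  67  82  99 108 109]
```

The snowman stands where predicted: hat centre within about 1 mm in the wrist view, released, with the fir in place. I'm handing in.

```bash
python3 -c "
from workcell import *
print(finish_job())"
```

```text
the job is handed in; nothing more can be done
None
```

I pressed the snowman's stick down into the open vial until its base stopped on the rim, then let go and handed the job in; the handover returned no pass or fail verdict.

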